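# Fit the red mark plate and hold the sprung rod at its mark

### The job

Take the mark plate with the red band out of the wooden rack and slide it fully home into the slot of the green holder on the spring tester, with the red band towards the end away from the steel sleeve, and let go of it. Then pull the sprung rod out of its sleeve by its upright black handle until the rod's pointer stands on the red band, and finish while still holding it there steadily. Leave the blue-banded plate in its rack and do not disturb the dial gauge or the screwdriver.

Things in the scene. Friction and masses are not known exactly. Their poses are not given: they have to be found in the camera images.
- plate_red_center (a point): Centre of the loose white plate with a red band (0.14 kg): a flat slab 10 mm thick (its x), 100 mm long (its y), 80 mm tall (its z, up), standing on edge in one of the two rack slots. The 10 mm wide red band runs over both faces and the top edge, centred 20 mm from the plate's middle towards its -y end.
- plate_red_mark (a point): Middle of the red band on the top edge of the red plate: 20 mm towards -y and 40 mm above the plate's centre, axes as the plate's.
- plate_blue_center (a point): Centre of an equal plate with a blue band, standing in the other rack slot; stays there.
- rack: Fixed wooden rack, 125 mm (x) by 130 mm (y), 38 mm high; origin at the centre of its underside. Two slots along its y, centred 36 mm either side of its middle in x, each 14 mm by 104 mm and 30 mm deep (floor 8 mm above the table), so a plate stands 50 mm out of it, its top 88 mm above the table. Which plate is in which slot varies; the band always lies to the rack's -y.
- tester: Fixed spring tester: aluminium base 150 mm (x) by 280 mm (y), 12 mm thick; origin at the centre of its underside. A steel sleeve (30 mm across, its collar 36 mm; axis along y at x = +30 mm, 58 mm above the table) covers y = +17 to +132 mm. The rod comes out of it towards the tester's -y. Also on the base: the holder, at x = -45 mm.
- holder_slot (a point): Centre of the slot mouth, on top of the green holder on the tester's base (36 x 130 mm, top 56 mm above the table); axes as the tester's. Slot 34 mm deep: 21 mm (x) by 113 mm (y) at the mouth, narrowing in the first 10 mm to 13 by 105 mm. A plate fully home has its centre 6 mm above this point, its top 102 mm above the table and its band on the -y side. The holder's place along y varies.
- rod_handle (a point): Middle of the free part of the rod's upright handle: a black post of 20 mm diameter with a yellow ring, from 50 mm to 116 mm above the table; the point is on its axis, 90 mm above the table. Axes as the tester's. The rod (12 mm thick, 58 mm above the table) runs from it to the sleeve (+y). With the rod in, the post is 75 mm from the plate slot in x and 52 mm from the sleeve's mouth in y.
- pointer (a point): Tip of the thin black pointer that reaches from the handle's foot sideways (-x of the tester) to 8 mm short of the plate's face, 62 mm above the table; it moves with the handle and has the same y in the tester's frame as the handle's axis.
- rod (a joint): How far the rod is pulled out, in m: 0 as at rest, 0.075 at its stop; grows as the handle moves along the tester's -y. The inner spring pulls it back with about 4 N at 0, rising 1.1 N per 10 mm. The red band is reached at some 25 to 55 mm.
- gauge: Loose round dial gauge lying on its back, 100 mm across, 38 mm high, 0.6 kg, with a brass stem; origin under its centre. Leave alone.
- screwdriver_grip (a point): Grip of a loose screwdriver lying on the table. Leave alone.
Not all that is in view belongs to the job. What is shaped like the part that bears plate_red_center but orange or yellow is not meant.

How it is judged (in metres and radians):
On the way:
1. the red plate is fully home in the holder, right way round, and let go, with the rod not yet pulled out (z of plate_red_center in the frame of holder_slot below 0.01 m and horizontal distance between plate_red_center and holder_slot below 0.008 m and y of plate_red_mark in the frame of holder_slot below -0.01 m and contact force between the fingers and plate_red below 0.1 N and value of joint rod below 0.012 m), for 0.2 s.
At the end, for the whole second after the job is handed in: The red plate is fully down in the holder's slot (within 4 mm), band on the side away from the sleeve, not touched by the fingers; the pointer stands within 6 mm of the middle of the red band along the rod, still (under 10 mm/s), and the fingers are still holding the handle against the spring (z of plate_red_center in the frame of holder_slot below 0.01 m and horizontal distance between plate_red_center and holder_slot below 0.008 m and y of plate_red_mark in the frame of holder_slot below -0.01 m and contact force between the fingers and plate_red below 0.1 N and y of pointer in the frame of plate_red_mark between -0.006 and 0.006 m and value of joint rod above 0.015 m and velocity of joint rod between -0.01 and 0.01 m/s and contact force between the fingers and rod above 1 N); the arm keeps its last pose, push and grip.
It fails at once if the blue plate is taken or pushed out of its place (over 20 mm) (distance of plate_blue_center from where it was at the start of the episode above 0.02 m).
It fails at once if the dial gauge is disturbed (over 20 mm) (distance of gauge from where it was at the start of the episode above 0.02 m).
It fails at once if the screwdriver is disturbed (over 30 mm) (distance of screwdriver_grip from where it was at the start of the episode above 0.03 m).
It also fails if it takes over 54 s, if anything falls off the work surface, if the arm or the gripper's body presses on something with over 40 N, if the wrist force passes 120 N, or if a joint passes its speed limit or range.

### The arm

A 7-joint arm with a two-finger parallel gripper is mounted at the origin on the work surface. World frame = base frame: x ahead of the robot, y to its left, z up, the work surface at z = 0. Lengths are in m, angles in degrees, forces in N, time in s.
With the tool pointing down it reaches from about 0.425 to 1.025 m from the base axis. Payload 9.4 kg.
Tool frame: the origin (TCP) lies at the centre of the arm's flange, where the gripper is bolted on; the fingertips stand 186 mm ahead of it and the grasp point (between the pads) lies 167 mm ahead of it; x points along the fingers, y is the direction in which the jaws open and shut, and the axes are right-handed (so a half turn about x gives the same grasp; the last joint's range is limited). The gripper opens to 93 mm and grips with 3 to 60 N. Pads are 15 mm wide; open, the fingers measure 128 mm over their backs; the gripper's body (75 mm by 188 mm) begins 65 mm behind the grasp point.
Start: joints at [69.918, 34.337, -0.143, 91.639, 0.103, 54.024, -4.572], TCP at [0.196, -0.698, 0.405] pointing down, gripper open.
Joint ranges: [-147.43, 147.43], [-19.82, 112.94], [-74.19, 73.91], [6.32, 146.72], [-59.91, 239.91], [6.04, 106.73], [-150.56, 150.56]. Speed limits (degrees/s): [127.2, 127.2, 172.46, 172.46, 180, 180, 180].

### API

Orientations are given as [roll, pitch, yaw] about the fixed x, y, z axes, in that order (R = Rz(yaw) Ry(pitch) Rx(roll)).
In Python, from bench import readout, optics, arm gives the robot as it stands. The module is installed in compiled form; this text tells all that it offers.
- The arm moves only by the tool arm_command, never from a script. Its argument "plan" is a list of rows, each an object with "jaw": the finger opening in mm, from 0 to 93; "delta_pos": the shift along the world's x, y, z in mm, a list of three; "turn": the turn, a rotation vector about the world's x, y, z in rad, a list of three. In form: [{"jaw": jaw, "delta_pos": [dx, dy, dz], "turn": [rx, ry, rz]}, ...]. A call has 1 to 12 rows; each row is the pose to reach, as a shift and turn from the pose commanded when the call began; what a row does not reach only later rows make up. A row lasts 1/10 s, in which the tool goes at most 50 mm and 8.59 degrees, less where a joint would pass 70% of its speed; a pose out of reach is approached as far as the arm can. A call with a gripper value outside its range is refused whole. The fingers move at their own pace and stop on an object; "force" is the grip in N (left out, the last holds). Time passes only in rows, so rows that repeat a pose let the fingers close. It gives the time, the measured TCP pose, the force and the opening at its end, in the units of the state.
- readout.sense(): the state, without advancing time (a new reading comes with each control period).
- optics.snapshot(name): name is "side" or "top"; returns the picture (384x512x3 uint8, blue, green, red); there is no depth.
- optics.calibration(name): a dict with "fx", "fy", "cx", "cy" (pixels), "R" (3x3) and "t" (3): a world point X has camera coordinates R X + t. Camera axes: x right, y down, z forward; pixel columns grow to the right and rows downward; lengths in m; the calibration is good to about 2 mm. A picture is of the moment at which its call begins. calibration takes no time and is no camera call.
- arm.sign_off(): hands the job in, once; it reports no verdict.
The state is a dict: "t": time; "joint_positions": joint angles; "joint_velocities": joint speeds; "joint_efforts": joint torques, N m; "position": TCP position; "tcp_rot": TCP orientation; "contact_force": force on the tool from outside, world axes, zero at the start; "moment": the same for the moment, N m; "opening": finger opening in m.
Only numpy, scipy, OpenCV 4.12 (cv2) and the standard library are available. Lean on these libraries where they do the work, as an engineer would, in place of code of your own. Each camera call takes 0.05 s, during which the arm holds its last target.

## Working session

There is one attempt and no reset: what is moved stays moved. The work goes in short steps, Python scripts to look and compute and a tool call to move; the robot and the scene stay as the last step left them, time stands still between calls to the robot, and variables do not carry over. Pictures are saved under pics/ and viewed, and the job is handed in when it is done.

Besides the shell and the picture viewer there is one more tool, called after "Request:" by a JSON object that holds its "api" and its "payload". arm_command: Moves the arm, as the interface text tells. Its arguments: {"type":"object","properties":{"plan":{"type":"array","items":{"type":"object","properties":{"jaw":{"type":"number"},"delta_pos":{"type":"array","items":{"type":"number"}},"turn":{"type":"array","items":{"type":"number"}}}}},"force":{"type":"number"}},"required":["plan"]}

```bash
mkdir -p pics; python3 - <<'E'
from bench import readout, optics, arm
import cv2
s=readout.sense(); print(s)
for n in("side","top"):
    im=optics.snapshot(n); cv2.imwrite(f"pics/{n}0.png",im); print(n,optics.calibration(n))
E
```

```text
{'t': 0.0, 'joint_positions': array([69.91845907, 34.38568535, -0.14547988, 91.681393  ,  0.10309122,
       54.02289045, -4.57370822]), 'joint_velocities': array([ 0.00475593, -0.05751773,  0.02240603, -0.07398634,  0.02522346,
        0.09596083, -0.08616054]), 'joint_efforts': array([-8.91618183e-04, -7.65068936e+01,  1.49663329e+00, -2.52351612e+01,
       -5.24969213e-02,  1.69305172e-02,  1.84972723e-04]), 'position': array([ 0.19597763, -0.69780006,  0.40384218]), 'tcp_rot': array([-84.67990979,  89.91015255, 111.00867297]), 'contact_force': array([ 0.14537668,  0.20232135, -0.12522951]), 'moment': array([-0.01384011, -0.05742451, -0.03470551]), 'opening': 0.09279566137367455}
side {'fx': 395.75724310222733, 'fy': 395.75724310222733, 'cx': 250.25972312654363, 'cy': 194.38110785115953, 'R': array([[-0.96922052, -0.24612208,  0.00595917],
       [-0.15730241,  0.60046863, -0.78402383],
       [ 0.18938728, -0.76082938, -0.62070212]]), 't': array([0.57905813, 0.20286456, 0.91059299])}
top {'fx': 465.1040810048606, 'fy': 465.1040810048606, 'cx': 254.7046838018302, 'cy': 188.36367805271112, 'R': array([[ 0.0043046 , -0.99981953, -0.01850343],
       [-0.99581127, -0.0025959 , -0.09139573],
       [ 0.0913312 ,  0.01881934, -0.99564273]]), 't': array([-0.04755767,  0.5917739 ,  1.05989994])}
```

View pics/side0.png

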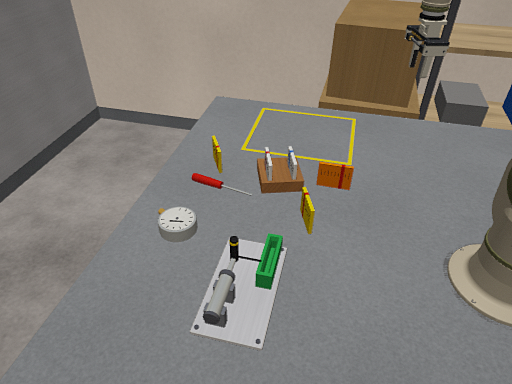

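View pics/top0.png

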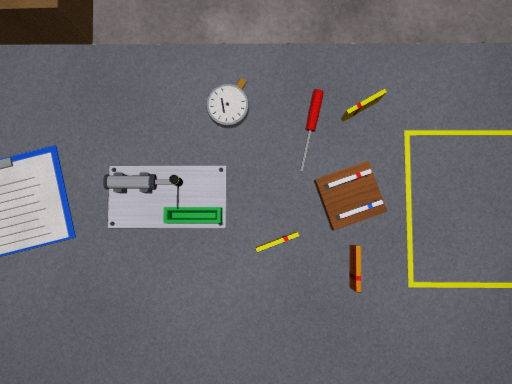

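```bash
cat > h.py <<'E'
from bench import readout, optics, arm
import cv2, numpy as np
K={n:optics.calibration(n) for n in("side","top")}
def cen(n): return -K[n]["R"].T@K[n]["t"]
def ray(n,u,v):
    c=K[n]; return c["R"].T@np.array([(u-c["cx"])/c["fx"],(v-c["cy"])/c["fy"],1])
def onz(n,p,z):
    d=ray(n,*p); C=cen(n); return C+d*(z-C[2])/d[2]
def proj(n,X):
    c=K[n]; q=c["R"]@np.array(X,float)+c["t"]; return np.array([c["fx"]*q[0]/q[2]+c["cx"],c["fy"]*q[1]/q[2]+c["cy"]])
def crop(im,x0,y0,x1,y1,k,f): cv2.imwrite(f,cv2.resize(im[y0:y1,x0:x1],None,fx=k,fy=k,interpolation=cv2.INTER_CUBIC))
E
python3 - <<'E'
from h import *
im=cv2.imread("pics/top0.png")
crop(im,305,150,405,240,7,"pics/rack.png")
crop(im,95,155,235,240,5,"pics/test.png")
print(cen("top"),cen("side"))
E
```

```text
[ 0.49269791 -0.06595952  1.1084873 ] [0.42069138 0.71351108 0.72080694]
```

View pics/rack.png

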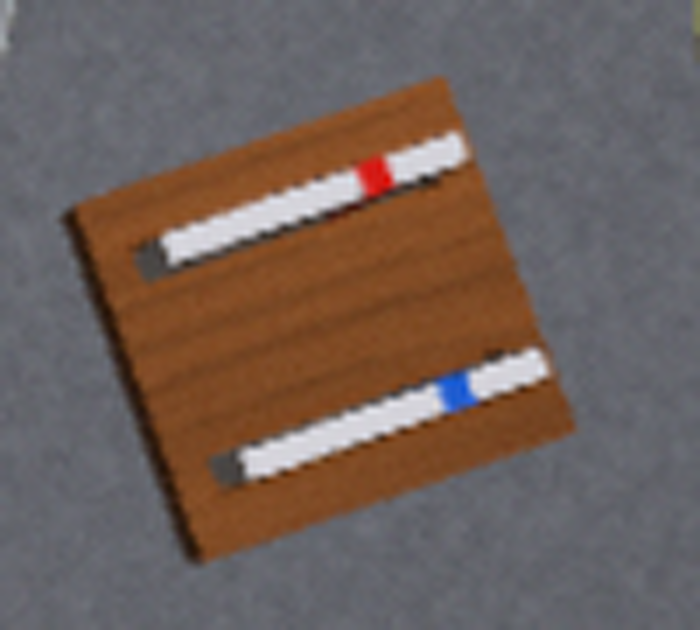

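View pics/test.png

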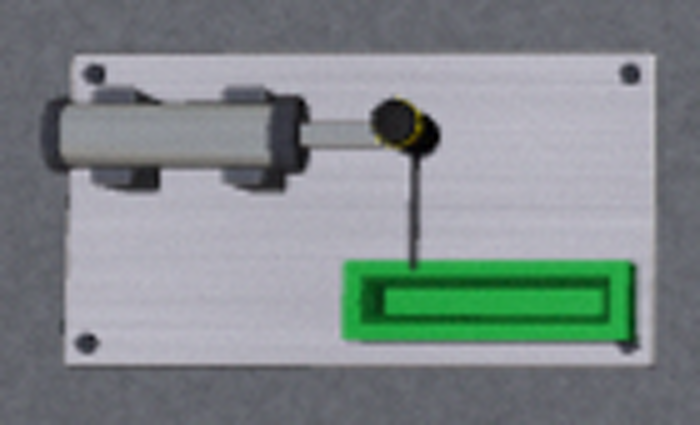

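```bash
python3 - <<'E'
from h import *
im=cv2.imread("pics/top0.png"); hsv=cv2.cvtColor(im,cv2.COLOR_BGR2HSV)
H,S,V=[hsv[...,i].astype(int) for i in range(3)]
def roi(m,x0,y0,x1,y1):
    o=np.zeros(m.shape,np.uint8); o[y0:y1,x0:x1]=m[y0:y1,x0:x1]*255; return o
def rect(m,z,name):
    c=max(cv2.findContours(m,cv2.RETR_EXTERNAL,cv2.CHAIN_APPROX_NONE)[0],key=cv2.contourArea)
    # world points of subpixel contour
    P=np.array([onz("top",p,z)[:2] for p in c[:,0,:]],np.float32)
    r=cv2.minAreaRect(P*1000); print(name,"c",np.round(r[0],1),"size",np.round(r[1],1),"ang",round(r[2],2), "n",len(c)); return r
red=((H<8)|(H>172))&(S>150)&(V>120); blue=(H>100)&(H<125)&(S>150)&(V>120)
white=(S<45)&(V>150)
rect(roi(white|red,320,165,385,192),.088,"redplate")
rect(roi(white|blue,330,198,390,222),.088,"blueplate")
ys,xs=np.nonzero(roi(red,350,168,368,180)); print("band",np.round(onz("top",(xs.mean(),ys.mean()),.088)*1000,1),len(xs))
wood=(H<18)&(S>100)&(V>60)
rect(roi(wood|white|blue|red,300,150,395,235),.038,"rack")
g=(H>50)&(H<75)&(S>120)&(V>140)
rect(roi(g,150,195,235,235),.056,"holder")
gd=(H>50)&(H<75)&(S>120)
rect(roi(gd,150,195,235,235),.056,"holder-all")
blk=(V<60)
rect(roi(((white)|gd|(V<70)|((S<60)&(V>120))),100,160,232,232),.012,"base")
E
```

```text
redplate c [ 609.9 -255.1] size [11.1 98.8] ang 20.97 n 94
blueplate c [ 542.6 -278.6] size [ 9.6 99.1] ang 19.32 n 94
band [ 617.3 -274.    88. ] 21
rack c [ 576.4 -266.7] size [124.4 131.1] ang 19.58 n 207
holder c [529.4  96.1] size [ 34.  127.5] ang 0.23 n 260
holder-all c [529.4  94.9] size [ 34. 130.] ang 0.23 n 143
base c [575.1 168.5] size [147.7 292. ] ang 0.24 n 362
```

```bash
python3 - <<'E'
from h import *
from scipy.spatial.transform import Rotation as Ro
s=readout.sense(); R=Ro.from_euler("xyz",s["tcp_rot"],degrees=True).as_matrix(); print(R.round(4)); print(s["position"],s["t"])
yw=np.degrees(np.arctan2(R[1,1],R[0,1])); print("tool y yaw",yw)
for q in [(178,205),(178,200),(178,195)]: print("pointer",onz("top",q,.062)*1000)
print("handle top",onz("top",(95+397/5,155+123/5),.116)*1000)
import itertools
im=cv2.imread("pics/side0.png"); crop(im,190,225,300,345,5,"pics/sidet.png")
for y in(30.5,95.5,160.5):
  for x in (511.5,547.5): print((x,y),proj("side",(x/1e3,y/1e3,.056)).round(1),proj("top",(x/1e3,y/1e3,.056)).round(1))
E
```

```text
[[-5.000e-04  2.704e-01 -9.627e-01]
 [ 1.200e-03 -9.627e-01 -2.704e-01]
 [-1.000e+00 -1.300e-03  2.000e-04]]
[ 0.19599408 -0.69783258  0.40396881] 0.1
tool y yaw -74.30900003757331
pointer [550.49615562 126.99117964  62.        ]
pointer [561.81382602 127.2110899   62.        ]
pointer [573.15387292 127.43143494  62.        ]
handle top [602.24377379 125.87764966 116.        ]
(511.5, 30.5) [282.  234.7] [220.7 222.5]
(547.5, 30.5) [267.3 232.1] [220.9 206.6]
(511.5, 95.5) [276.7 254.1] [192.  222.4]
(547.5, 95.5) [261.3 251.2] [192.3 206.5]
(511.5, 160.5) [270.8 275.7] [163.4 222.3]
(547.5, 160.5) [254.5 272.5] [163.8 206.4]
```

View pics/sidet.png

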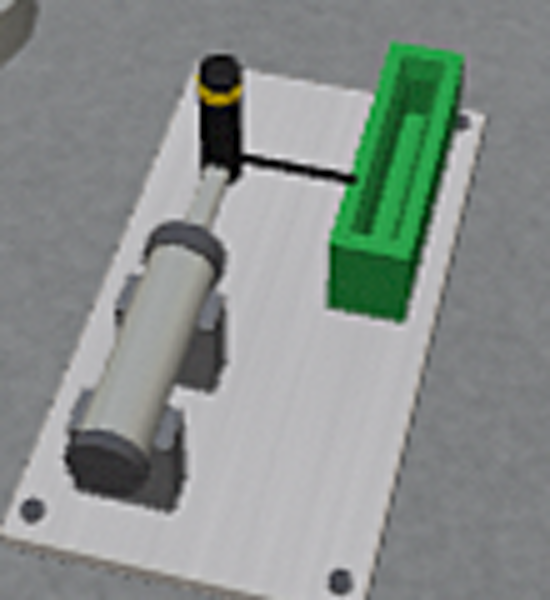

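Request:
{"api": "arm_command", "payload": {"plan": [{"jaw":93,"delta_pos":[414,443,-60],"turn":[0,0,1.643]},{"jaw":93,"delta_pos":[414,443,-60],"turn":[0,0,1.643]},{"jaw":93,"delta_pos":[414,443,-60],"turn":[0,0,1.643]},{"jaw":93,"delta_pos":[414,443,-60],"turn":[0,0,1.643]},{"jaw":93,"delta_pos":[414,443,-60],"turn":[0,0,1.643]},{"jaw":50,"delta_pos":[414,443,-60],"turn":[0,0,1.643]},{"jaw":50,"delta_pos":[414,443,-60],"turn":[0,0,1.643]},{"jaw":50,"delta_pos":[414,443,-60],"turn":[0,0,1.643]},{"jaw":50,"delta_pos":[414,443,-60],"turn":[0,0,1.643]},{"jaw":50,"delta_pos":[414,443,-60],"turn":[0,0,1.643]},{"jaw":50,"delta_pos":[414,443,-60],"turn":[0,0,1.643]},{"jaw":50,"delta_pos":[414,443,-60],"turn":[0,0,1.643]}], "force": 30}}

```text
t: 1.3
position: [0.6046, -0.2606, 0.345]
tcp_rot: [-135.6, 90.0, 154.5]
contact_force: [1.3, -0.6, 0.1]
opening: 0.0505
```

Request:
{"api": "arm_command", "payload": {"plan": [{"jaw":50,"delta_pos":[0,0,0],"turn":[0,0,0]},{"jaw":50,"delta_pos":[0,0,0],"turn":[0,0,0]}]}}

```text
t: 1.5
position: [0.6043, -0.2604, 0.3449]
tcp_rot: [-140.5, 89.9, 149.5]
contact_force: [-1.4, -1.0, -0.6]
opening: 0.0499
```

```bash
cat >> h.py <<'E'
from scipy.spatial.transform import Rotation as Ro
def st():
    s=readout.sense(); R=Ro.from_euler("xyz",s["tcp_rot"],degrees=True).as_matrix()
    print("t",s["t"],"pos",(s["position"]*1e3).round(1),"yyaw",np.degrees(np.arctan2(R[1,1],R[0,1])).round(2),"x",R[:,0].round(4),"F",s["contact_force"].round(1),"open",round(s["opening"]*1e3,1)); return s,R
E
python3 - <<'E'
from h import *
s,R=st(); print(s["joint_positions"].round(1))
im=optics.snapshot("top"); cv2.imwrite("pics/top1.png",im); crop(im,290,130,410,240,6,"pics/t1.png")
im=optics.snapshot("side"); cv2.imwrite("pics/side1.png",im); crop(im,210,80,350,220,5,"pics/s1.png")
E
```

```text
t 1.5 pos [ 604.3 -260.4  344.9] yyaw 19.98 x [-1.e-03  6.e-04 -1.e+00] F [-1.4 -1.  -0.6] open 49.9
[ 34.7  35.4 -25.2 102.8  20.   46.3  19.5]
```

View pics/s1.png

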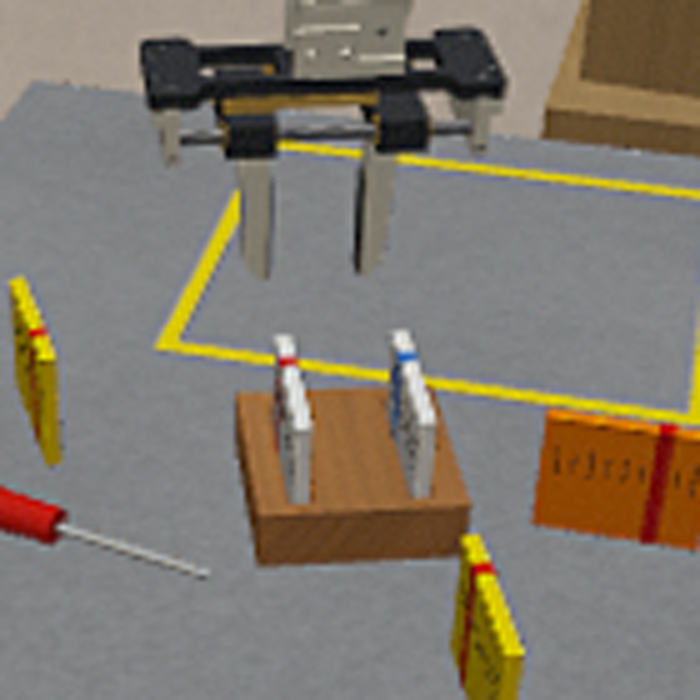

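View pics/t1.png

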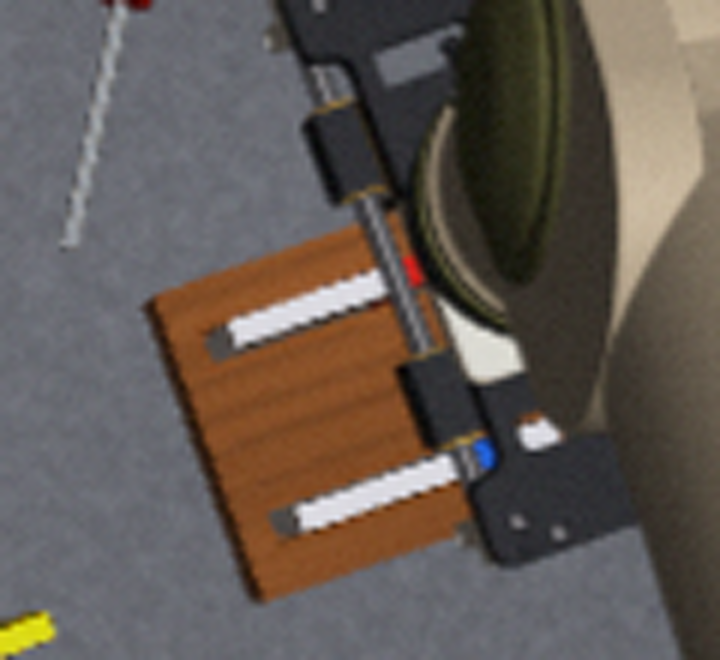

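Request:
{"api": "arm_command", "payload": {"plan": [{"jaw":50,"delta_pos":[6,5.5,-30],"turn":[0,0,0]},{"jaw":50,"delta_pos":[6,5.5,-60],"turn":[0,0,0]},{"jaw":50,"delta_pos":[6,5.5,-85],"turn":[0,0,0]},{"jaw":50,"delta_pos":[6,5.5,-100],"turn":[0,0,0]},{"jaw":50,"delta_pos":[6,5.5,-108],"turn":[0,0,0]},{"jaw":50,"delta_pos":[6,5.5,-108],"turn":[0,0,0]},{"jaw":5,"delta_pos":[6,5.5,-108],"turn":[0,0,0]},{"jaw":5,"delta_pos":[6,5.5,-108],"turn":[0,0,0]},{"jaw":5,"delta_pos":[6,5.5,-108],"turn":[0,0,0]},{"jaw":5,"delta_pos":[6,5.5,-108],"turn":[0,0,0]},{"jaw":5,"delta_pos":[6,5.5,-108],"turn":[0,0,0]},{"jaw":5,"delta_pos":[6,5.5,-108],"turn":[0,0,0]}]}}

```text
t: 2.8
position: [0.6098, -0.2562, 0.2378]
tcp_rot: [38.2, 90.0, -31.9]
contact_force: [-0.4, 0.4, 2.2]
opening: 0.0096
```

```bash
python3 - <<'E'
from h import *
s,R=st()
im=optics.snapshot("side"); cv2.imwrite("pics/side2.png",im); crop(im,210,100,350,220,5,"pics/s2.png")
E
```

```text
t 2.8 pos [ 609.8 -256.2  237.8] yyaw 19.83 x [ 3.e-04 -2.e-04 -1.e+00] F [-0.4  0.4  2.2] open 9.6
```

View pics/s2.png

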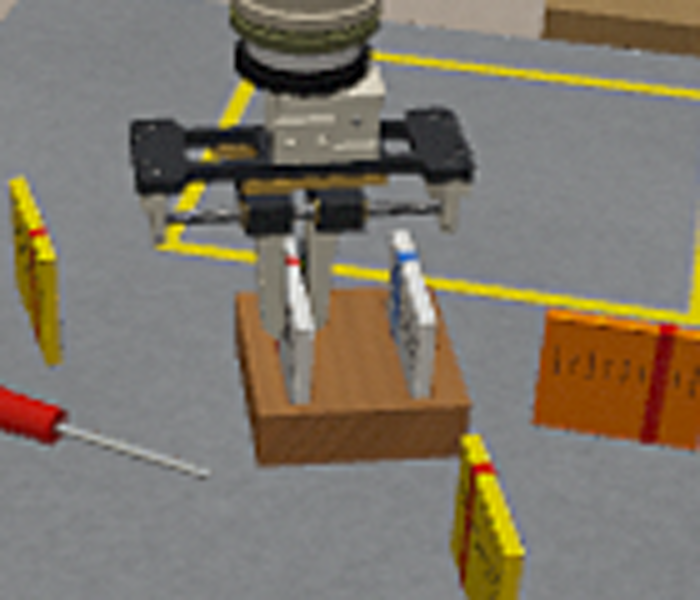

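Request:
{"api": "arm_command", "payload": {"plan": [{"jaw":5,"delta_pos":[0,0,25],"turn":[0,0,0]},{"jaw":5,"delta_pos":[0,0,60],"turn":[0,0,0]},{"jaw":5,"delta_pos":[0,0,100],"turn":[0,0,0]},{"jaw":5,"delta_pos":[0,0,120],"turn":[0,0,0]},{"jaw":5,"delta_pos":[-12,40,120],"turn":[0,0,-0.06]},{"jaw":5,"delta_pos":[-24,85,120],"turn":[0,0,-0.12]},{"jaw":5,"delta_pos":[-35,133,120],"turn":[0,0,-0.18]},{"jaw":5,"delta_pos":[-45,180,120],"turn":[0,0,-0.24]},{"jaw":5,"delta_pos":[-55,228,120],"turn":[0,0,-0.3]},{"jaw":5,"delta_pos":[-65,275,120],"turn":[0,0,-0.342]},{"jaw":5,"delta_pos":[-75,320,120],"turn":[0,0,-0.342]},{"jaw":5,"delta_pos":[-80,350,120],"turn":[0,0,-0.342]}]}}

```text
t: 4.05
position: [0.5284, 0.0971, 0.3578]
tcp_rot: [-165.3, 90.0, 105.1]
contact_force: [1.3, 0.1, -1.2]
opening: 0.0098
```

Request:
{"api": "arm_command", "payload": {"plan": [{"jaw":5,"delta_pos":[0,0,0],"turn":[0,0,0]},{"jaw":5,"delta_pos":[0,0,0],"turn":[0,0,0]},{"jaw":5,"delta_pos":[0,0,0],"turn":[0,0,0]}]}}

```text
t: 4.35
position: [0.5299, 0.0926, 0.3574]
tcp_rot: [-26.0, 89.9, -115.9]
contact_force: [0.4, -0.3, -1.6]
opening: 0.0098
```

```bash
python3 - <<'E'
from h import *
s,R=st()
im=optics.snapshot("side"); cv2.imwrite("pics/side3.png",im); crop(im,190,150,310,290,5,"pics/s3.png")
im=optics.snapshot("top"); cv2.imwrite("pics/top3.png",im); crop(im,95,150,245,260,5,"pics/t3.png")
E
```

```text
t 4.35 pos [529.9  92.6 357.4] yyaw 0.16 x [-4.e-04 -8.e-04 -1.e+00] F [ 0.4 -0.3 -1.6] open 9.8
```

View pics/s3.png

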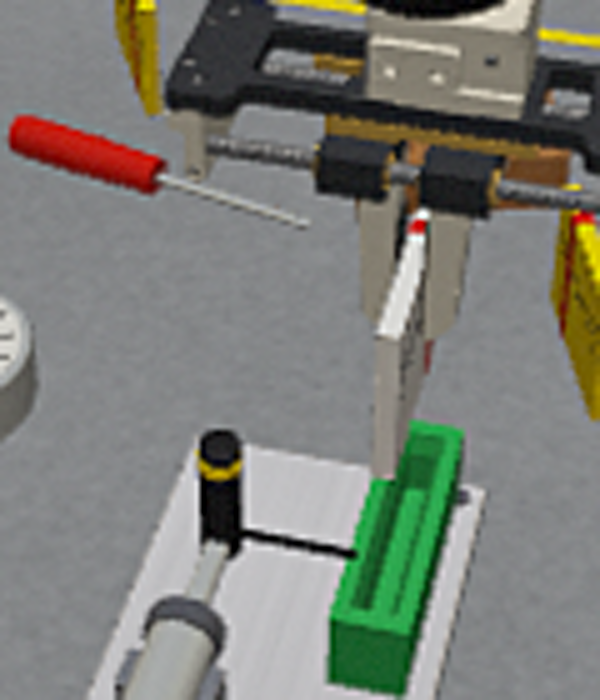

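View pics/t3.png

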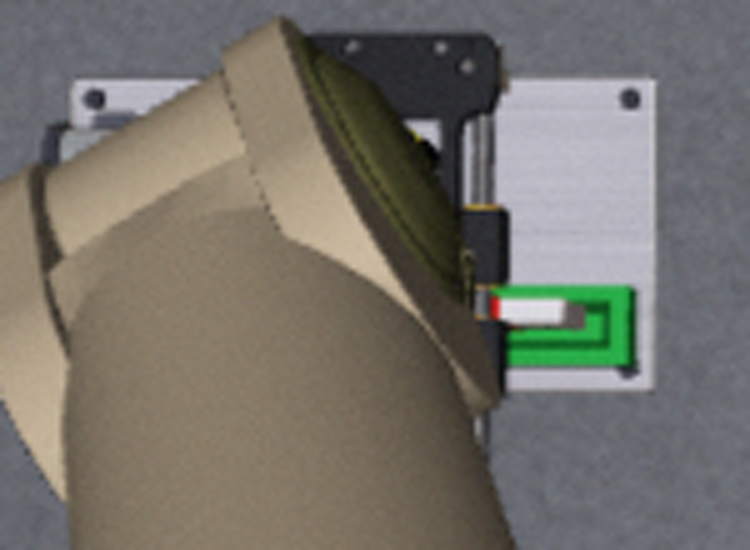

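```bash
python3 - <<'E'
from h import *
print("top -y end", onz("top",(95+568/5,150+310/5),.2078)*1e3)
print("bot -y end", onz("top",(95+585/5,150+316/5),.1278)*1e3)
# expected corners in side for plate centre (529.9,93.6,167.8)
for dy in(-50,50):
  for dz in(-40,40):
    for dx in (-5,5): print(dx,dy,dz,((proj("side",((529.9+dx)/1e3,(93.6+dy)/1e3,(167.8+dz)/1e3))-[190,150])*5).round(0))
E
```

```text
top -y end [529.04997622  40.30328988 207.8       ]
bot -y end [529.77238998  42.51594974 127.8       ]
-5 -50 -40 [434. 324.]
5 -50 -40 [413. 320.]
-5 -50 40 [443. 184.]
5 -50 40 [420. 180.]
-5 50 -40 [387. 478.]
5 50 -40 [364. 474.]
-5 50 40 [394. 334.]
5 50 40 [369. 329.]
```

Request:
{"api": "arm_command", "payload": {"plan": [{"jaw":5,"delta_pos":[-0.5,2.5,-20],"turn":[0,0,0]},{"jaw":5,"delta_pos":[-0.5,2.5,-45],"turn":[0,0,0]},{"jaw":5,"delta_pos":[-0.5,2.5,-60],"turn":[0,0,0]},{"jaw":5,"delta_pos":[-0.5,2.5,-65],"turn":[0,0,0]},{"jaw":5,"delta_pos":[-0.5,2.5,-65],"turn":[0,0,0]}]}}

```text
t: 4.95
position: [0.5293, 0.0955, 0.2921]
tcp_rot: [-69.8, 89.9, -159.6]
contact_force: [0.3, 0.1, -2.2]
opening: 0.0096
```

Request:
{"api": "arm_command", "payload": {"plan": [{"jaw":5,"delta_pos":[0,0,-6],"turn":[0,0,0]},{"jaw":5,"delta_pos":[0,0,-12],"turn":[0,0,0]},{"jaw":5,"delta_pos":[0,0,-16],"turn":[0,0,0]},{"jaw":5,"delta_pos":[0,0,-20],"turn":[0,0,0]}]}}

```text
t: 5.35
position: [0.5293, 0.0962, 0.2725]
tcp_rot: [87.1, 90.0, -2.6]
contact_force: [-0.7, 0.2, -0.8]
opening: 0.0098
```

```bash
python3 - <<'E'
from h import *
s,R=st()
im=optics.snapshot("side"); cv2.imwrite("pics/side4.png",im); crop(im,190,190,310,300,6,"pics/s4.png")
E
```

```text
t 5.35 pos [529.3  96.2 272.5] yyaw 0.23 x [ 3.e-04 -0.e+00 -1.e+00] F [-0.7  0.2 -0.8] open 9.8
```

View pics/s4.png

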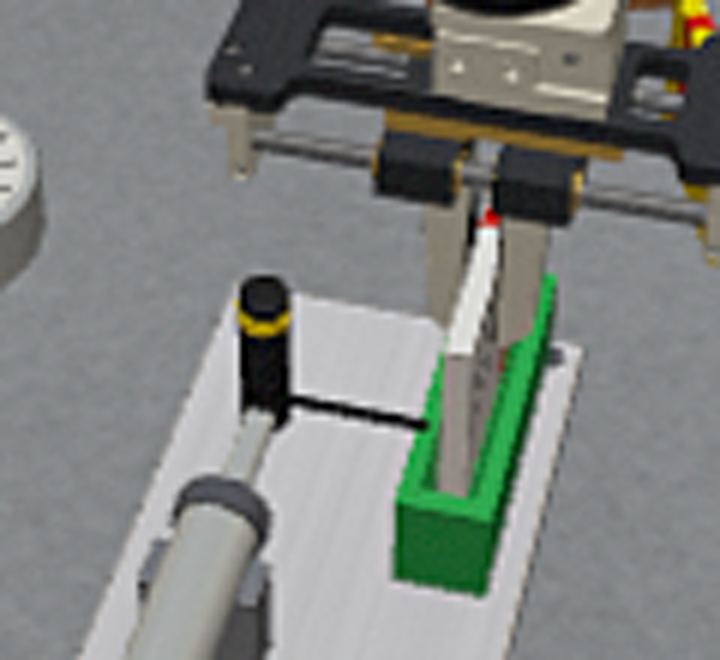

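Request:
{"api": "arm_command", "payload": {"plan": [{"jaw":5,"delta_pos":[0,0,-5],"turn":[0,0,0]},{"jaw":5,"delta_pos":[0,0,-10],"turn":[0,0,0]},{"jaw":5,"delta_pos":[0,0,-14],"turn":[0,0,0]},{"jaw":5,"delta_pos":[0,0,-18],"turn":[0,0,0]},{"jaw":5,"delta_pos":[0,0,-20],"turn":[0,0,0]},{"jaw":5,"delta_pos":[0,0,-20],"turn":[0,0,0]}]}}

```text
t: 6.0
position: [0.5292, 0.0963, 0.2523]
tcp_rot: [-70.7, 90.0, -160.5]
contact_force: [-0.1, 0.1, -2.5]
opening: 0.0096
```

Nearly on the floor, no jam. Press a touch, release, rise slightly.

Request:
{"api": "arm_command", "payload": {"plan": [{"jaw":5,"delta_pos":[0,0,-1],"turn":[0,0,0]},{"jaw":30,"delta_pos":[0,0,-1],"turn":[0,0,0]},{"jaw":30,"delta_pos":[0,0,-1],"turn":[0,0,0]},{"jaw":30,"delta_pos":[0,0,-1],"turn":[0,0,0]},{"jaw":30,"delta_pos":[0,0,10],"turn":[0,0,0]},{"jaw":30,"delta_pos":[0,0,50],"turn":[0,0,0]},{"jaw":30,"delta_pos":[0,0,90],"turn":[0,0,0]},{"jaw":30,"delta_pos":[0,0,100],"turn":[0,0,0]},{"jaw":30,"delta_pos":[0,-50,100],"turn":[0,0,0]},{"jaw":30,"delta_pos":[0,-100,100],"turn":[0,0,0]},{"jaw":30,"delta_pos":[0,-150,100],"turn":[0,0,0]},{"jaw":30,"delta_pos":[0,-180,100],"turn":[0,0,0]}]}}

```text
t: 7.2
position: [0.5285, -0.0876, 0.3528]
tcp_rot: [-16.1, 89.9, -106.1]
contact_force: [0.1, 0.3, -0.2]
opening: 0.0301
```

```bash
python3 - <<'E'
from h import *
s,R=st()
im=optics.snapshot("side"); cv2.imwrite("pics/side5.png",im); crop(im,190,200,310,300,6,"pics/s5.png")
im=optics.snapshot("top"); cv2.imwrite("pics/top5.png",im); crop(im,95,150,245,260,5,"pics/t5.png")
E
```

```text
t 7.2 pos [528.5 -87.6 352.8] yyaw 0.04 x [-4.0e-04 -1.5e-03 -1.0e+00] F [ 0.1  0.3 -0.2] open 30.1
```

View pics/s5.png

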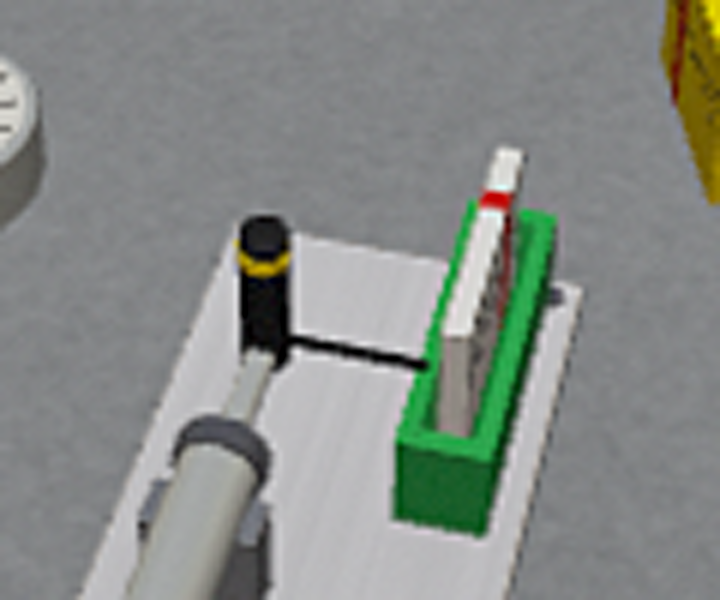

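View pics/t5.png

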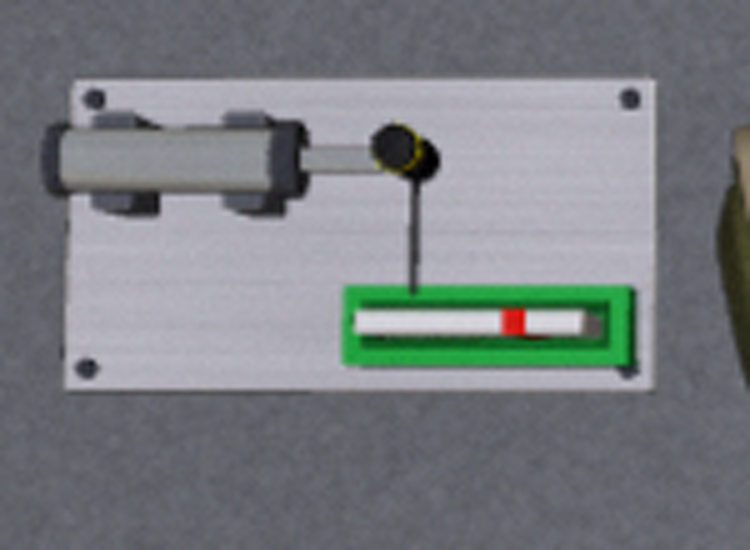

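```bash
cat > m.py <<'E'
from h import *
def band(im):
    hsv=cv2.cvtColor(im,cv2.COLOR_BGR2HSV); H,S,V=[hsv[...,i].astype(int) for i in range(3)]
    return ((H<8)|(H>172))&(S>150)&(V>150), ((S<45)&(V>165))
if __name__=="__main__":
    im=cv2.imread("pics/top5.png"); r,w=band(im)
    ys,xs=np.nonzero(r[205:222,190:205]); p=(xs.mean()+190,ys.mean()+205); print(len(xs),"band",p,onz("top",p,.102)*1e3)
    print("proj pred side",proj("side",onz("top",p,.102)), "z+10:",proj("side",onz("top",p,.112)))
    si=cv2.imread("pics/side5.png"); r,w=band(si)
    ys,xs=np.nonzero(r[225:240,265:280]); print("side red",xs.mean()+265,ys.mean()+225,len(xs))
    print("ends", onz("top",(95+355/5,214.2),.102)*1e3, onz("top",(95+585/5,214.2),.102)*1e3)
    for v in (190,196,202): # pointer, dark centroid by row
        row=255-im[v,172:184].astype(float).mean(1); b=np.clip(row-90,0,None); u=172+(b*np.arange(12)).sum()/b.sum(); print("pointer",u,onz("top",(u,v),.062)*1e3)
    hsv=cv2.cvtColor(im,cv2.COLOR_BGR2HSV)
E
python3 m.py
```

```text
20 band (np.float64(197.5), np.float64(214.0)) [528.90174913  76.83455671 102.        ]
proj pred side [271.68731385 232.59205196] z+10: [272.15244604 228.9497444 ]
side red 272.45454545454544 232.8181818181818 11
ends [528.2193631 145.3530914 102.       ] [528.58321186  45.3422097  102.        ]
pointer 177.52268244575936 [584.51346271 128.73737797  62.        ]
pointer 177.3359872611465 [570.87967838 128.89515058  62.        ]
pointer 177.34707903780068 [557.27940806 128.60394233  62.        ]
```

Request:
{"api": "arm_command", "payload": {"plan": [{"jaw":46,"delta_pos":[7,18,0],"turn":[0,0,0.143]},{"jaw":46,"delta_pos":[14,36,0],"turn":[0,0,0.286]},{"jaw":46,"delta_pos":[21,60,0],"turn":[0,0,0.429]},{"jaw":46,"delta_pos":[28,80,0],"turn":[0,0,0.572]},{"jaw":46,"delta_pos":[35,100,0],"turn":[0,0,0.715]},{"jaw":46,"delta_pos":[42,120,0],"turn":[0,0,0.858]},{"jaw":46,"delta_pos":[49,140,0],"turn":[0,0,1.0]},{"jaw":46,"delta_pos":[56,160,0],"turn":[0,0,1.144]},{"jaw":46,"delta_pos":[63,180,0],"turn":[0,0,1.287]},{"jaw":46,"delta_pos":[70,200,0],"turn":[0,0,1.43]},{"jaw":46,"delta_pos":[75.5,216,0],"turn":[0,0,1.573]},{"jaw":46,"delta_pos":[75.5,216,0],"turn":[0,0,1.573]}]}}

```text
t: 8.5
position: [0.6045, 0.1353, 0.3528]
tcp_rot: [87.7, 89.9, 88.3]
contact_force: [-1.3, -0.0, -0.0]
opening: 0.0462
```

Request:
{"api": "arm_command", "payload": {"plan": [{"jaw":46,"delta_pos":[0,0,0],"turn":[0,0,0]},{"jaw":46,"delta_pos":[0,0,0],"turn":[0,0,0]}]}}

```text
t: 8.7
position: [0.6044, 0.1315, 0.3525]
tcp_rot: [-112.4, 89.9, -112.3]
contact_force: [-0.4, 0.2, 0.1]
opening: 0.0461
```

```bash
python3 - <<'E'
from h import *
s,R=st(); print(s["joint_positions"].round(1))
im=optics.snapshot("side"); cv2.imwrite("pics/side6.png",im); crop(im,160,150,310,300,5,"pics/s6.png")
E
```

```text
t 8.7 pos [604.4 131.5 352.5] yyaw 90.15 x [-4.e-04 -1.e-03 -1.e+00] F [-0.4  0.2  0.1] open 46.1
[ 11.5  36.9 -44.8 107.   33.5  50.2  40.2]
```

View pics/s6.png

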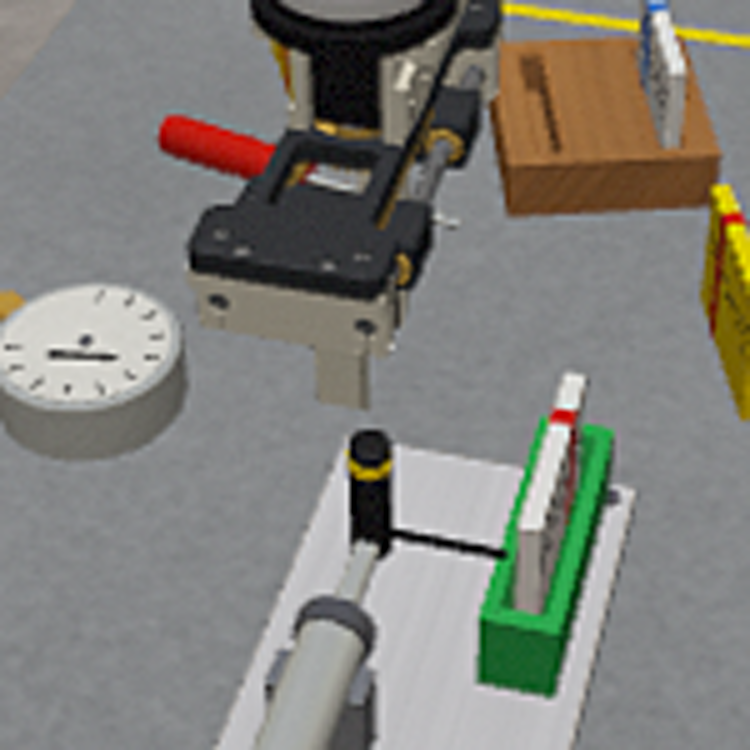

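Request:
{"api": "arm_command", "payload": {"plan": [{"jaw":46,"delta_pos":[0,-1,-20],"turn":[0,0,0]},{"jaw":46,"delta_pos":[0,-1,-40],"turn":[0,0,0]},{"jaw":46,"delta_pos":[0,-1,-60],"turn":[0,0,0]},{"jaw":46,"delta_pos":[0,-1,-80],"turn":[0,0,0]},{"jaw":46,"delta_pos":[0,-1,-92],"turn":[0,0,0]},{"jaw":46,"delta_pos":[0,-1,-92],"turn":[0,0,0]},{"jaw":46,"delta_pos":[0,-1,-92],"turn":[0,0,0]}]}}

```text
t: 9.45
position: [0.6048, 0.1312, 0.2611]
tcp_rot: [1.3, 90.0, 1.6]
contact_force: [0.2, 0.8, 0.1]
opening: 0.0461
```

```bash
python3 - <<'E'
from h import *
s,R=st()
im=optics.snapshot("side"); cv2.imwrite("pics/side7.png",im); crop(im,160,180,310,300,5,"pics/s7.png")
E
```

```text
t 9.45 pos [604.8 131.2 261.1] yyaw 90.32 x [ 3.e-04  0.e+00 -1.e+00] F [0.2 0.8 0.1] open 46.1
```

View pics/s7.png

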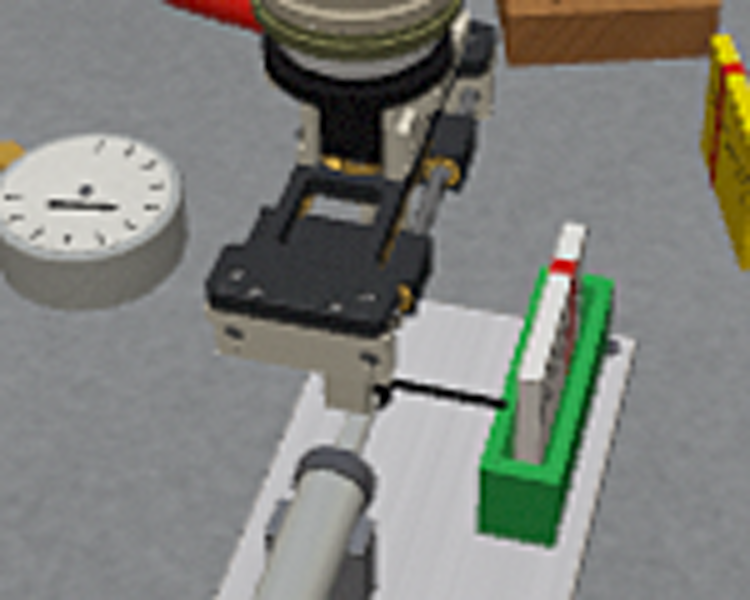

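Request:
{"api": "arm_command", "payload": {"plan": [{"jaw":10,"delta_pos":[0,0,0],"turn":[0,0,0]},{"jaw":10,"delta_pos":[0,0,0],"turn":[0,0,0]},{"jaw":10,"delta_pos":[0,0,0],"turn":[0,0,0]},{"jaw":10,"delta_pos":[0,0,0],"turn":[0,0,0]},{"jaw":10,"delta_pos":[0,0,0],"turn":[0,0,0]}], "force": 40}}

```text
t: 10.0
position: [0.605, 0.1292, 0.261]
tcp_rot: [-91.1, 89.8, -90.9]
contact_force: [-0.4, -8.3, 7.1]
opening: 0.0198
```

```bash
python3 - <<'E'
from h import *
s,R=st()
im=optics.snapshot("top"); cv2.imwrite("pics/top8.png",im); crop(im,95,150,245,260,5,"pics/t8.png")
E
```

```text
t 10.0 pos [605.  129.2 261. ] yyaw 90.25 x [-1.0e-04 -4.1e-03 -1.0e+00] F [-0.4 -8.3  7.1] open 19.8
```

View pics/t8.png

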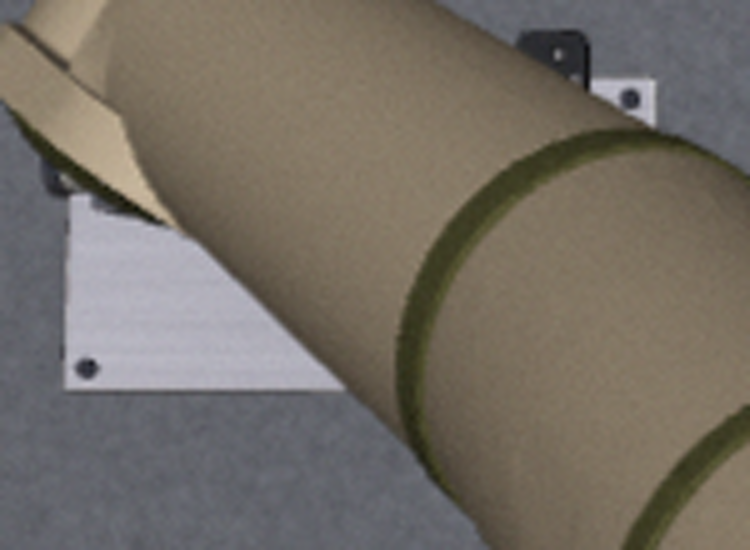

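Request:
{"api": "arm_command", "payload": {"plan": [{"jaw":10,"delta_pos":[0,-5,0],"turn":[0,0,0]},{"jaw":10,"delta_pos":[0,-10,0],"turn":[0,0,0]},{"jaw":10,"delta_pos":[0,-16,0],"turn":[0,0,0]},{"jaw":10,"delta_pos":[0,-22,0],"turn":[0,0,0]},{"jaw":10,"delta_pos":[0,-28,0],"turn":[0,0,0]},{"jaw":10,"delta_pos":[0,-34,0],"turn":[0,0,0]},{"jaw":10,"delta_pos":[0,-40,0],"turn":[0,0,0]},{"jaw":10,"delta_pos":[0,-46,0],"turn":[0,0,0]},{"jaw":10,"delta_pos":[0,-50,0],"turn":[0,0,0]},{"jaw":10,"delta_pos":[0,-52,0],"turn":[0,0,0]},{"jaw":10,"delta_pos":[0,-52,0],"turn":[0,0,0]},{"jaw":10,"delta_pos":[0,-52,0],"turn":[0,0,0]}]}}

```text
t: 11.25
position: [0.6048, 0.0811, 0.261]
tcp_rot: [70.1, 89.8, 70.5]
contact_force: [1.3, 8.8, -1.0]
opening: 0.0197
```

```bash
python3 - <<'E'
from h import *
s,R=st()
im=optics.snapshot("side"); cv2.imwrite("pics/side9.png",im); crop(im,190,180,310,290,6,"pics/s9.png")
im=optics.snapshot("top"); cv2.imwrite("pics/top9.png",im); crop(im,95,150,245,260,5,"pics/t9.png")
st()
E
```

```text
t 11.25 pos [604.8  81.1 261. ] yyaw 90.46 x [ 0.0014  0.004  -1.    ] F [ 1.3  8.8 -1. ] open 19.7
t 11.35 pos [604.8  81.2 261. ] yyaw 90.46 x [ 0.0015  0.004  -1.    ] F [ 0.3  8.9 -1.7] open 19.5
```

View pics/s9.png

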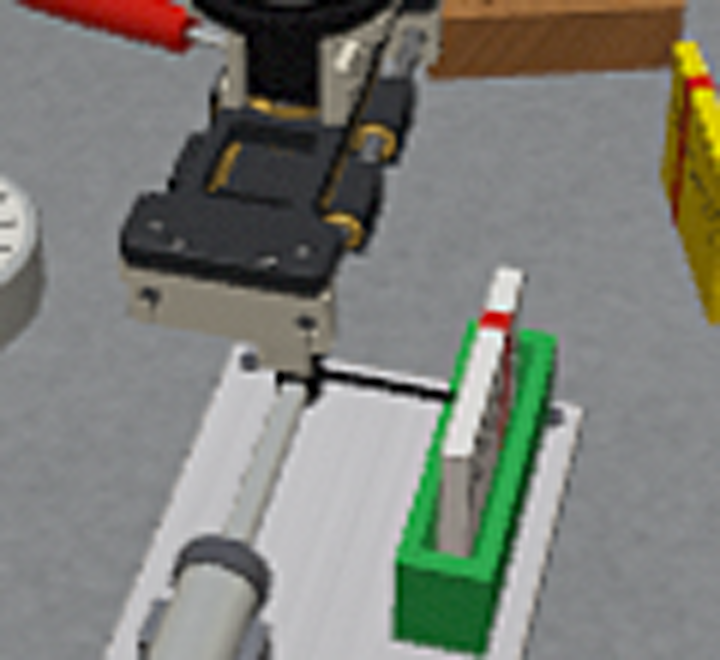

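View pics/t9.png

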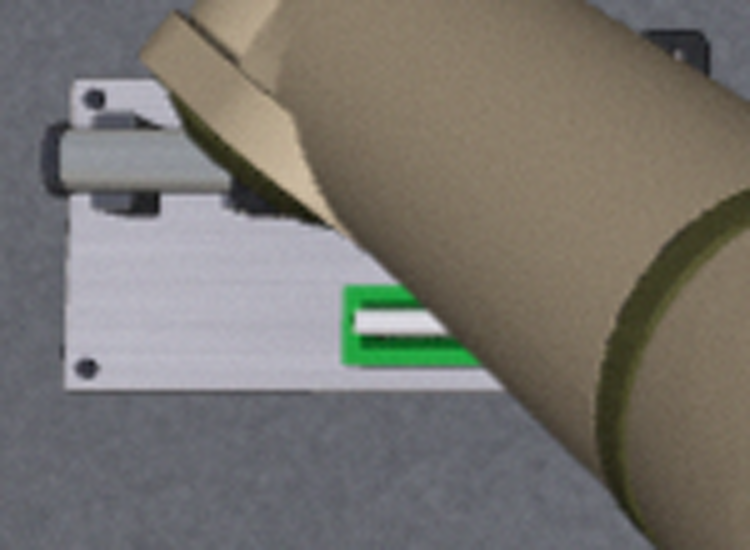

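```bash
python3 - <<'E'
from h import *
for n,pts,o in(("s5",[(290,340),(350,352),(427,367)],(190,200)),("s9",[(325,376),(380,385),(450,397)],(190,180))):
    print(n,[(onz("side",(o[0]+u/6,o[1]+v/6),.062)*1e3).round(1)[:2] for u,v in pts])
si=cv2.imread("pics/side9.png")
hsv=cv2.cvtColor(si,cv2.COLOR_BGR2HSV); H,S,V=[hsv[...,i].astype(int) for i in range(3)]
r=((H<8)|(H>172))&(S>150)&(V>150); ys,xs=np.nonzero(r[225:240,265:280]); p=(xs.mean()+265,ys.mean()+225); print("band side",onz("side",p,.102)*1e3)
E
```

```text
s5 [array([592.3, 130.3]), array([569.1, 130.4]), array([539.8, 130.5])]
s9 [array([590.9,  84.7]), array([569.1,  84.1]), array([541.6,  83.5])]
band side [527.08475173  77.11440107 102.        ]
```

Request:
{"api": "arm_command", "payload": {"plan": [{"jaw":10,"delta_pos":[0,-3,0],"turn":[0,0,0]},{"jaw":10,"delta_pos":[0,-6,0],"turn":[0,0,0]},{"jaw":10,"delta_pos":[0,-6,0],"turn":[0,0,0]},{"jaw":10,"delta_pos":[0,-6,0],"turn":[0,0,0]},{"jaw":10,"delta_pos":[0,-6,0],"turn":[0,0,0]},{"jaw":10,"delta_pos":[0,-6,0],"turn":[0,0,0]}]}}

```text
t: 11.95
position: [0.6048, 0.0754, 0.261]
tcp_rot: [70.7, 89.7, 71.1]
contact_force: [0.8, 9.2, -1.5]
opening: 0.0193
```

```bash
python3 - <<'E'
from h import *
st()
im=optics.snapshot("side"); cv2.imwrite("pics/side10.png",im); crop(im,190,180,310,290,6,"pics/s10.png")
for n in ("side5","side9","side10"):
    g=cv2.imread(f"pics/{n}.png").astype(float).mean(2)
    o=[]
    for u in range(248,263):
        col=g[235:265,u]; v=int(col.argmin())
        lo,hi=max(v-3,0),v+4; b=np.clip(130-col[lo:hi],0,None)
        o.append(onz("side",(u,235+lo+(b*np.arange(hi-lo)).sum()/b.sum()),.062)[1]*1e3)
    print(n,np.round(np.median(o),1),np.round(o,0))
st()
E
```

```text
t 11.95 pos [604.8  75.4 261. ] yyaw 90.47 x [ 0.0015  0.0043 -1.    ] F [ 0.8  9.2 -1.5] open 19.3Traceback (most recent call last):
  File "<stdin>", line 10, in <module>
ValueError: operands could not be broadcast together with shapes (4,) (7,)
```

View pics/s10.png

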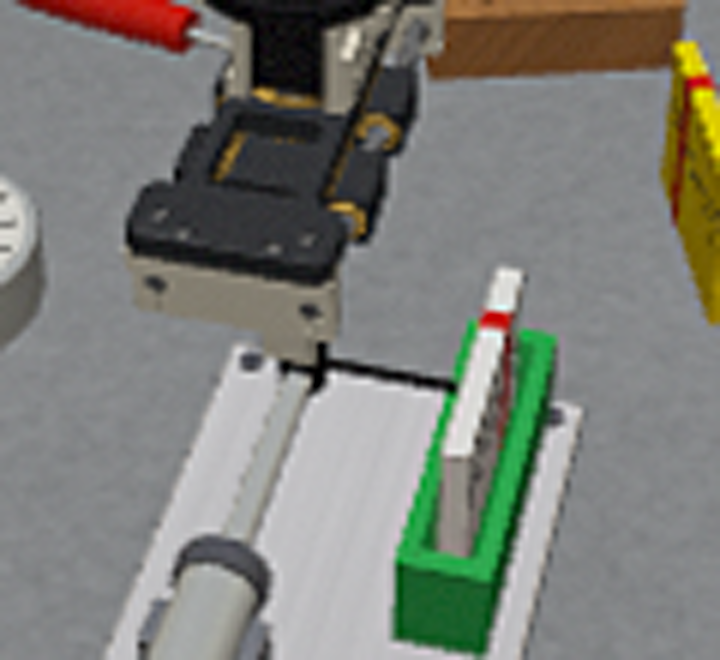

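```bash
python3 - <<'E'
from h import *
for n,a in (("side5",250),("side9",233),("side10",233)):
    g=cv2.imread(f"pics/{n}.png").astype(float).mean(2); o=[]
    for u in range(248,261):
        col=g[a:a+26,u]; v=int(col[3:-4].argmin())+3
        b=np.clip(140-col[v-3:v+4],0,None)
        o.append(onz("side",(u,a+v-3+(b*np.arange(7)).sum()/b.sum()),.062)[1]*1e3)
    print(n,np.round(np.median(o),1),np.round(o,0))
st()
E
```

```text
side5 129.2 [129. 129. 129. 129. 129. 129. 129. 129. 128. 129. 130. 131. 130.]
side9 82.2 [82. 82. 83. 82. 82. 82. 82. 83. 83. 82. 82. 82. 83.]
side10 76.4 [76. 77. 77. 76. 76. 76. 77. 77. 76. 76. 76. 77. 77.]
t 12.0 pos [604.8  75.4 261. ] yyaw 90.48 x [ 0.0015  0.0043 -1.    ] F [ 1.2  8.9 -0.9] open 19.5
```

```bash
python3 -c "
from h import *
st(); print(arm.sign_off())"
```

```text
t 12.0 pos [604.8  75.4 261. ] yyaw 90.48 x [ 0.0015  0.0043 -1.    ] F [ 1.2  8.9 -0.9] open 19.5
the job is handed in; nothing more can be done
None
```

I moved the red-banded plate from the rack into the green holder, band away from the sleeve, and let go of it. I then gripped the black handle, pulled the rod out about 52 mm, and handed the job in at 12.0 s while still holding it there. No verdict was reported.

- **Plate:** the top and side views agree that it is fully down, with its top edge 102 mm above the table. Its centre measured y ≈ 95.4 mm against 95–95.5 mm for the slot, and the fingers had left it before I gripped the handle.
- **Pointer:** at the end it measured y = 76.4 mm in the side view, with the red band at y = 75.4–77.1 mm depending on view and method. That is within about 1 mm against the 6 mm allowed. The arm hid the band and pointer from the top camera by then, so the final pointer check is from the side view only.
- **Holding:** the reading was steady, with about 9 N of spring force on the tool and the jaws closed on the 20 mm post.
- **Other objects:** I never touched the blue plate, dial gauge or screwdriver. They looked undisturbed in the pictures where they were in view, but I did not measure their final positions.

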